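Knock a stuck module out of its assembly nest

ROBOT

A 6-joint arm with a two-finger parallel gripper is mounted at the origin on the work surface. World frame = base frame: x ahead of the robot, y to its left, z up, the work surface at z = 0. Lengths are in m, angles in degrees, forces in N, time in s.
With the tool pointing down it reaches from about 0.3 to 0.75 m from the base axis. Payload 8.5 kg.
Tool frame: the origin (TCP) lies midway between the tips of the shut fingers; the grasp point (between the pads) lies 19 mm behind it; z points along the fingers, y is the direction in which the jaws open and shut (so a half turn about z gives the same grasp; the last joint's range is limited). The gripper opens to 85 mm and grips with 20 to 120 N. Pads are 22 mm wide; open, the fingers measure 114 mm over their backs; the gripper's body (76 mm by 85 mm) begins 54 mm behind the grasp point. The pads swing forward as they close: fully open they stand 13 mm farther back than shut.
Start: joints at [51.778, 21.807, 74.336, -0, 83.858, -12.336], TCP at [0.24, 0.495, 0.231] pointing down, gripper open.
Joint ranges: [-178.18, 178.18], [-50.72, 133.34], [12.68, 142.11], [-81.47, 261.47], [9.98, 163.14], [-165.26, 165.26]. Speed limits (degrees/s): [136.94, 136.94, 180, 180, 180, 180].

INTERFACE

Orientations are given as a 3x3 rotation matrix whose columns are the frame's x, y, z axes.
In Python, from rig import env, eyes, close_job gives the robot as it stands.
- The arm moves only by the tool jog_arm, never from a script. Its argument "deltas" is one flat list of numbers, 7 for each row, row after row: the shift along the tool's x, y, z in units of 0.75 m (1.0 is 0.75 m), then the turn, a rotation vector about the tool's x, y, z in units of 180 degrees (1.0 is 180 degrees), then the gripper command: -1 is fully open, 1 is shut, values between are in proportion. In form: [dx, dy, dz, ax, ay, az, fingers, dx, dy, dz, ax, ay, az, fingers, ...]. A call has 1 to 12 rows; each row is the pose to reach, as a shift and turn from the pose commanded when the call began, along the tool's axes at that moment, turning the shorter way round; what a row does not reach only later rows make up. A row lasts 1/12 s, in which the tool goes at most 41.7 mm and 7.16 degrees, less where a joint would pass 70% of its speed; a pose out of reach is approached as far as the arm can. A call with a number of a shift or a turn outside -1 to 1 is refused whole. A call with a gripper value outside its range is refused whole. The fingers move at their own pace and stop on an object; "grip_force" is the grip in N (left out, the last holds). Time passes only in rows, so rows that repeat a pose let the fingers close. It gives the time, the measured TCP pose, the force and the opening at its end, in the units of the state.
- env.observe(): the state, without advancing time (a new reading comes with each control period).
- eyes.get_image(name): name is "side" or "top" or "wrist"; returns the picture (400x640x3 uint8, red, green, blue); there is no depth.
- eyes.camera_params(name): a dict with "intrinsics" (3x3 intrinsics, pixels), "R" (3x3) and "t" (3): a world point X has camera coordinates R X + t; the wrist camera has in their place "mount" (4x4, takes a point from camera to tool coordinates, whose origin is the TCP and whose axes are the flange's). Camera axes: x right, y down, z forward; pixel columns grow to the right and rows downward; lengths in m; the calibration is good to about 2 mm. A picture is of the moment at which its call begins: read the wrist's pose just before it. camera_params takes no time and is no camera call.
- close_job(): hands the job in, once; it reports no verdict.
The state is a dict: "time_s": time; "q": joint angles; "qvel": joint speeds; "joint_efforts": joint torques, N m; "position": TCP position; "tool_rot": TCP orientation; "ft_force": force on the tool from outside, world axes, zero at the start; "wrist_torque": the same for the moment, N m; "grip_width": finger opening in m.
Only numpy, scipy, OpenCV 4.12 (cv2) and the standard library are available. Lean on these libraries where they do the work, as an engineer would, in place of code of your own. Each camera call takes 0.05 s, during which the arm holds its last target.

TASK

The aluminium module is stuck fast and flush in the assembly nest. Press the ejector lever's paddle all the way down until the lever rests on its stop, so that the knockout rod drives the module up, without leaning hard on the stop; then lift the module out and set it down flat in the blue tray, lid upward. Don't throw or drop the module, and leave the circuit board, the solder spool and the screwdriver where they lie.

Things in the scene. Friction and masses are not known exactly. Their poses are not given: they have to be found in the camera images.
- nest: Assembly nest, fixed. Base plate 220 x 110 x 12 mm (x -165 to +55, y -55 to +55); on four pillars a block 84 x 104 mm (x by y), black on top, from 52 to 88 mm above the bench. Two spring plungers, brass, in its +x face press the module against the pocket's -x wall: friction of some 8 to 16 N holds it against moving up or down, and where it is left part-way up it stays. Origin: on the bench under the pocket's centre; z up.
- nest_mouth (a point): Centre of the pocket's mouth, level with the nest's flat top, 88 mm above the bench; nest axes, -x towards the paddle. Pocket 41.6 x 61.6 mm (x by y), 24 mm deep; a 10 mm steel knockout rod stands in a hole in its floor.
- ejector_lever: Dark steel rocker under the nest. Origin on its pivot, 44 mm in front (-x) of the pocket's centre, 33 mm above the bench. Pressing its paddle lifts the rod 0.46 mm per mm. After 23 to 36 mm of paddle travel it meets a rigid stop screw, set differently each time: feel for it. Over 25 N on the stop is damage. Let go, lever and rod spring back and the module stays up.
- paddle (a point): Centre of the top of the lever's paddle, 34 x 40 mm (nest x by y), rubber-faced, 138 mm in front (-x) of the pocket's centre. At rest 59 mm above the bench, sloping 9 degrees down towards the nest; on the stop 24 to 36 mm. Pressing it takes 3 N or so against the spring, 3 to 12 N, unevenly, while the module moves; a steep steady rise beyond that is the stop.
- module: Closed aluminium housing with a screwed lid on top, 40 x 60 x 24 mm (x by y by z), 90 to 145 g. Origin at the centre of its underside, z up through the lid. It starts seated in the pocket with its lid flush with the nest's top, its axes parallel to the nest's. After the full lever stroke its top stands 9 to 16 mm proud of the nest.
- tray: Shallow blue open tray, fixed, 130 x 160 mm outside (x by y), 22 mm high, walls and floor 3 mm thick. Origin at the centre of its underside.
- board: Bystander: green circuit board 110 x 140 mm, about 11 mm high over its parts, lying on the bench. Origin at the centre of its underside. It and the tray lie on opposite sides of the nest, either way round.
- spool: Bystander: solder spool 60 mm across, 30 mm high, on end. Origin at the centre of its underside.
- driver: Bystander: small screwdriver, 160 mm long, lying on the bench. Origin under its middle, handle to its own -x.

How it is judged:
By the outcome, as a careful person would: the job done as asked, in the order asked, and still so for the second after the job is handed in, with the robot touching nothing.
It also fails if it takes over 72 s, if anything falls off the work surface, if the arm or the gripper's body presses on something with over 40 N, if the wrist force passes 120 N, or if a joint passes its speed limit or range.

## Working session

There is one attempt and no reset: what is moved stays moved. The work goes in short steps, Python scripts to look and compute and a tool call to move; the robot and the scene stay as the last step left them, time stands still between calls to the robot, and variables do not carry over. Pictures are saved under pics/ and viewed, and the job is handed in when it is done.

Besides the shell and the picture viewer there is one more tool, called after ">>>" as name(argument=value, ...) on one line, values as JSON. jog_arm: Moves the arm, as the interface text tells. Its arguments: {"type":"object","properties":{"deltas":{"type":"array"},"grip_force":{"type":"number"}},"required":["deltas"]}

```bash
ls; mkdir -p pics; python3 - <<'E'
from rig import env, eyes
import cv2
print(env.observe())
for n in ("side","top","wrist"):
    im=eyes.get_image(n); cv2.imwrite(f"pics/{n}0.png",im[:,:,::-1]); print(n,eyes.camera_params(n))
E
```

```text
pics
{'time_s': 0.0, 'q': array([ 5.17818785e+01,  2.18402822e+01,  7.43841258e+01, -8.01824395e-04,
        8.38590368e+01, -1.23355434e+01]), 'qvel': array([-0.02107444,  0.01493947, -0.00322771, -0.11457263, -0.13739533,
       -0.0717699 ]), 'joint_efforts': array([ 2.05800541e-03, -4.48448753e+01, -2.31285059e+01, -8.98185863e-05,
        4.72225467e-03,  6.05884316e-05]), 'position': array([0.23990739, 0.49459135, 0.23072212]), 'tool_rot': array([[-8.99691082e-01,  4.36526248e-01, -8.90071821e-04],
       [ 4.36527054e-01,  8.99690392e-01, -1.15283464e-03],
       [ 2.97546484e-04, -1.42573548e-03, -9.99998939e-01]]), 'ft_force': array([ 0.13210338, -0.08390215,  0.43153236]), 'wrist_torque': array([-0.05161066, -0.02294588, -0.03133766]), 'grip_width': 0.08541103765895071}
side {'intrinsics': array([[417.98380134,   0.        , 316.30949532],
       [  0.        , 417.98380134, 197.13982006],
       [  0.        ,   0.        ,   1.        ]]), 'R': array([[ 0.96164999, -0.27335223, -0.02253556],
       [-0.18685564, -0.59277182, -0.78339425],
       [ 0.20078413,  0.75756197,
[... 271 characters left out ...]
0.99959074, -0.01978141],
       [-0.98012685,  0.02415931, -0.19689513],
       [ 0.19729245,  0.01531941, -0.98022498]]), 't': array([0.01116034, 0.60144073, 1.03927643])}
wrist {'intrinsics': array([[330.67409161,   0.        , 319.83869623],
       [  0.        , 330.67409161, 197.85033012],
       [  0.        ,   0.        ,   1.        ]]), 'mount': array([[ 7.90697128e-05, -9.60168370e-01, -2.79422073e-01,
         7.11411304e-02],
       [ 9.99999783e-01, -1.06841311e-04,  6.50110928e-04,
        -4.03685489e-04],
       [-6.54069771e-04, -2.79422064e-01,  9.60168153e-01,
        -1.42483415e-01],
       [ 0.00000000e+00,  0.00000000e+00,  0.00000000e+00,
         1.00000000e+00]])}
```

View pics/side0.png

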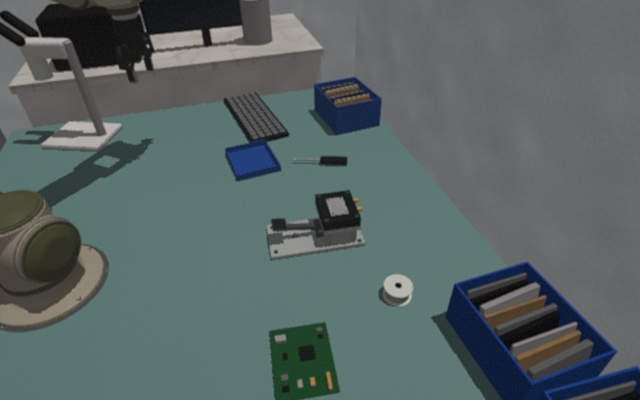

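View pics/top0.png

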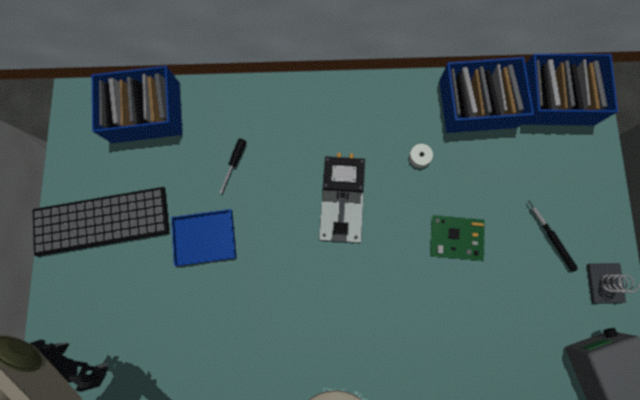

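```bash
python3 - <<'E'
import cv2
im=cv2.imread("pics/top0.png"); 
c=im[60:310,180:500]; cv2.imwrite("pics/top0c.png",cv2.resize(c,None,fx=2.5,fy=2.4,interpolation=cv2.INTER_CUBIC)[:600])
E
```

```text
(no output)
```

The top view shows the nest near (343,195), its paddle towards the robot at about (341,229). The tray is at (204,238) on the left and the board at (458,238) on the right.

```bash
python3 - <<'E'
import cv2
im=cv2.imread("pics/top0.png"); 
c=im[145:250,300:390]; cv2.imwrite("pics/top0n.png",cv2.resize(c,None,fx=5.7,fy=5.7,interpolation=cv2.INTER_CUBIC))
c=im[195:275,160:250]; cv2.imwrite("pics/top0t.png",cv2.resize(c,None,fx=6,fy=6,interpolation=cv2.INTER_CUBIC))
E
```

```text
(no output)
```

View pics/top0n.png

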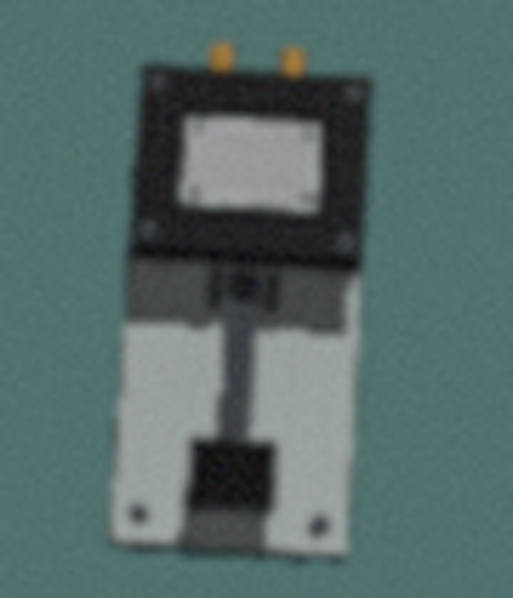

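View pics/top0t.png

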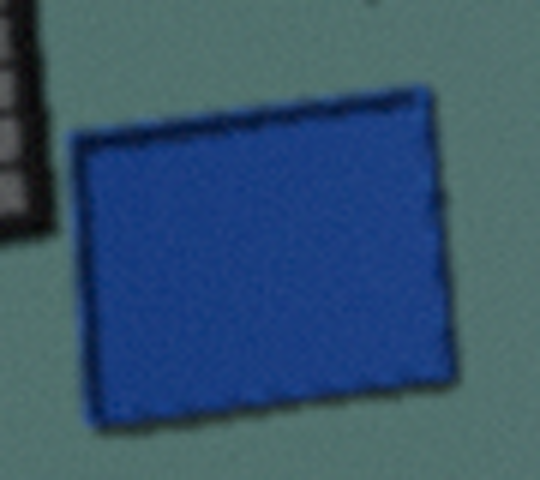

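```bash
cat > h.py <<'E'
import numpy as np
from rig import env, eyes
def ray(name,uv,z,pose=None):
    p=eyes.camera_params(name); K=p["intrinsics"]
    d=np.linalg.inv(K)@np.array([uv[0],uv[1],1.])
    if name=="wrist":
        M=p["mount"]; R=pose[1]@M[:3,:3]; o=pose[0]+pose[1]@M[:3,3]; d=R@d
    else:
        R=p["R"]; o=-R.T@p["t"]; d=R.T@d
    return o+d*(z-o[2])/d[2]
def proj(X,pose):
    p=eyes.camera_params("wrist");M=p["mount"]
    c=M[:3,:3].T@(pose[1].T@(np.array(X)-pose[0])-M[:3,3]); u=p["intrinsics"]@c; return u[:2]/u[2]
def plan(target,yaw_y=None,R=None,start=None):
    """shift in tool axes /0.75, for target TCP"""
    o=start or env.observe(); return o["tool_rot"].T@(np.array(target)-o["position"])/0.75
E
python3 - <<'E'
from h import *
f=lambda P,s,o,z:[ray("top",(a/s+o[0],b/s+o[1]),z) for a,b in P]
L=f([(184,116),(323,122),(320,213),(179,207)],5.7,(300,145),.088)
B=f([(147,68),(370,80),(358,268),(131,256)],5.7,(300,145),.088)
N=f([(110,543),(347,553)],5.7,(300,145),.012)
P=f([(193,440),(273,442),(271,510),(188,507)],5.7,(300,145),.059)
T=f([(70,133),(430,88),(458,380),(92,428)],6,(160,195),.022)
for n,Q in zip("LBNPT",(L,B,N,P,T)):
    Q=np.array(Q); print(n,Q.round(4).tolist(),"c",Q.mean(0).round(4), "yaw", [np.degrees(np.arctan2(*(Q[0]-Q[1])[:2])).round(1)]+([np.degrees(np.arctan2(*(Q[3]-Q[2])[:2])).round(1)] if len(Q)>2 else []))
E
```

```text
L [[0.6659, -0.0092, 0.088], [0.6615, -0.071, 0.088], [0.6201, -0.0683, 0.088], [0.6244, -0.0061, 0.088]] c [ 0.643  -0.0386  0.088 ] yaw [np.float64(4.0), np.float64(3.9)]
B [[0.6885, 0.0068, 0.088], [0.6803, -0.0925, 0.088], [0.595, -0.0841, 0.088], [0.6028, 0.0155, 0.088]] c [ 0.6416 -0.0386  0.088 ] yaw [np.float64(4.7), np.float64(4.5)]
N [[0.4837, 0.03, 0.012], [0.4766, -0.079, 0.012]] c [ 0.4801 -0.0245  0.012 ] yaw [np.float64(3.7)]
P [[0.5245, -0.0097, 0.059], [0.5227, -0.0453, 0.059], [0.4925, -0.0436, 0.059], [0.4947, -0.0069, 0.059]] c [ 0.5086 -0.0264  0.059 ] yaw [np.float64(2.8), np.float64(3.4)]
T [[0.5527, 0.4204, 0.022], [0.569, 0.2611, 0.022], [0.4408, 0.2457, 0.022], [0.4237, 0.404, 0.022]] c [0.4966 0.3328 0.022 ] yaw [np.float64(-5.9), np.float64(-6.2)]
```

```bash
cat >> h.py <<'E'
from scipy.spatial.transform import Rotation as Rn
def down(ydeg):
    a=np.radians(ydeg); y=np.array([np.cos(a),np.sin(a),0]); z=np.array([0,0,-1.]); return np.c_[np.cross(y,z),y,z]
def go(target,ydeg):
    o=env.observe(); R=o["tool_rot"]
    s=R.T@(np.array(target)-o["position"])/.75; r=Rn.from_matrix(R.T@down(ydeg)).as_rotvec()/np.pi
    print("delta",s.round(4),r.round(4),"F",o["ft_force"].round(2),"t",o["time_s"])
E
python3 -c "
from h import *
go((.575,-.03,.27),-4.2)"
```

```text
delta [-0.7073 -0.4344 -0.0519] [-4.000e-04  1.000e-04  3.795e-01] F [ 1.02 -0.24 -0.44] t 0.15
```

>>> jog_arm(deltas=[-0.707,-0.434,-0.052,0,0,0.3795,1,-0.707,-0.434,-0.052,0,0,0.3795,1,-0.707,-0.434,-0.052,0,0,0.3795,1,-0.707,-0.434,-0.052,0,0,0.3795,1,-0.707,-0.434,-0.052,0,0,0.3795,1,-0.707,-0.434,-0.052,0,0,0.3795,1,-0.707,-0.434,-0.052,0,0,0.3795,1,-0.707,-0.434,-0.052,0,0,0.3795,1,-0.707,-0.434,-0.052,0,0,0.3795,1,-0.707,-0.434,-0.052,0,0,0.3795,1,-0.707,-0.434,-0.052,0,0,0.3795,1,-0.707,-0.434,-0.052,0,0,0.3795,1])

```text
time_s: 1.15
position: [0.5094, 0.0722, 0.2627]
tool_rot: [[0.074, 0.997, -0.0], [0.997, -0.074, 0.0], [0.0, -0.0, -1.0]]
ft_force: [0.8, 0.9, 0.9]
grip_width: 0.0001
```

```bash
python3 -c "
from h import *
go((.575,-.03,.27),-4.2)"
```

```text
delta [-0.1295  0.0973 -0.0098] [-0.0001 -0.     -0.0002] F [0.84 0.85 0.9 ] t 1.15
```

>>> jog_arm(deltas=[-0.13,0.097,-0.01,0,0,0,1,-0.13,0.097,-0.01,0,0,0,1,-0.13,0.097,-0.01,0,0,0,1,-0.13,0.097,-0.01,0,0,0,1,-0.13,0.097,-0.01,0,0,0,1,-0.13,0.097,-0.01,0,0,0,1])

```text
time_s: 1.65
position: [0.5738, -0.0279, 0.2697]
tool_rot: [[0.073, 0.997, -0.001], [0.997, -0.073, 0.001], [0.0, -0.001, -1.0]]
ft_force: [-0.3, -0.3, 0.8]
grip_width: -0.0002
```

```bash
python3 - <<'E'
from h import *
import cv2,pickle
o=env.observe(); im=eyes.get_image("wrist"); cv2.imwrite("pics/w1.png",im[:,:,::-1]); pickle.dump((o["position"],o["tool_rot"]),open("w1.pkl","wb"))
print(o["position"],o["ft_force"],o["time_s"])
E
```

```text
[ 0.57379099 -0.02793912  0.26973684] [-0.34949742 -0.26356423  0.81664444] 1.65
```

View pics/w1.png

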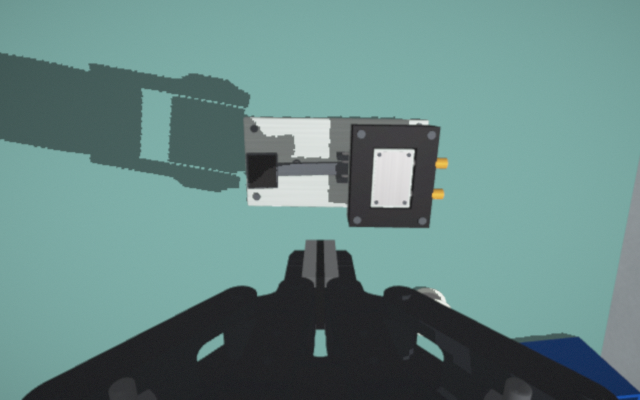

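The wrist picture shows the paddle at (262,170), the module lid at (392,178), the plungers on the right and the spool half-hidden at (430,295). I'll enlarge it to get the corners.

```bash
python3 - <<'E'
import cv2
im=cv2.imread("pics/w1.png"); 
cv2.imwrite("pics/w1c.png",cv2.resize(im[110:240,240:450],None,fx=3.8,fy=3.8,interpolation=cv2.INTER_CUBIC))
E
```

```text
(no output)
```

View pics/w1c.png

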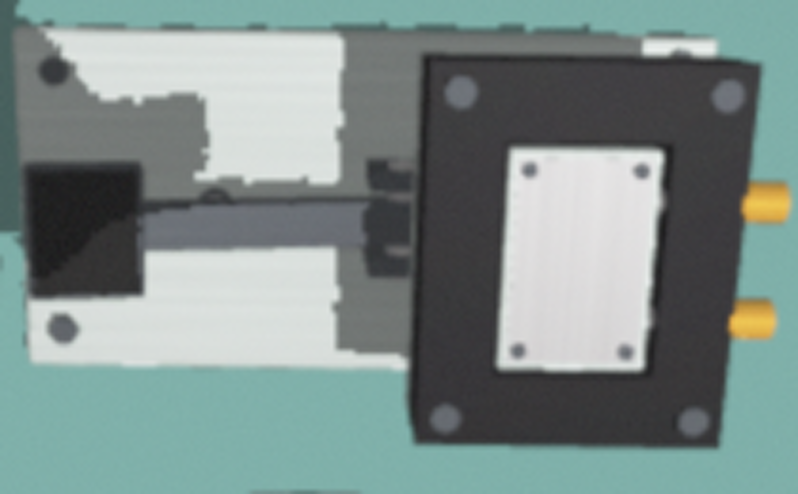

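```bash
python3 - <<'E'
from h import *
import pickle
ps=pickle.load(open("w1.pkl","rb"))
f=lambda P,z:np.array([ray("wrist",(a/3.8+240,b/3.8+110),z,ps) for a,b in P])
for n,Q in dict(L=f([(511,147),(666,150),(646,372),(497,370)],.088),B=f([(425,56),(761,64),(719,446),(415,440)],.088),P=f([(26,164),(142,166),(143,295),(30,297)],.059)).items():
    d1=Q[1]-Q[0];d2=Q[2]-Q[3];d3=Q[0]-Q[3];d4=Q[1]-Q[2]
    print(n,Q.mean(0).round(4),[np.degrees(np.arctan2(d[1],d[0])).round(1) for d in(d1,d2)],[np.degrees(np.arctan2(-d[0],d[1])).round(1) for d in(d3,d4)],[np.linalg.norm(d).round(4) for d in (d1,d2,d3,d4)])
go((.5053,-.0290,.075),-4.4)
E
```

```text
L [ 0.646 -0.037  0.088] [np.float64(-5.3), np.float64(-5.0)] [np.float64(-5.2), np.float64(-4.8)] [np.float64(0.04), np.float64(0.0404), np.float64(0.0603), np.float64(0.0601)]
B [ 0.646  -0.0362  0.088 ] [np.float64(-5.5), np.float64(-5.4)] [np.float64(-4.2), np.float64(-4.8)] [np.float64(0.0851), np.float64(0.0839), np.float64(0.1035), np.float64(0.1032)]
P [ 0.5112 -0.0246  0.059 ] [np.float64(-5.2), np.float64(-3.2)] [np.float64(-6.0), np.float64(-5.8)] [np.float64(0.0327), np.float64(0.0328), np.float64(0.0387), np.float64(0.0375)]
delta [-0.0088 -0.0906  0.2601] [-0.0002 -0.0001  0.0014] F [ 0.08  0.62 -0.35] t 1.7
```

```bash
python3 -c "
from h import *
go((.508,-.025,.072),-4.9)"
```

```text
delta [-0.0032 -0.0874  0.2641] [-0.0002 -0.0001  0.0042] F [ 0.08  0.62 -0.35] t 1.7
```

>>> jog_arm(deltas=[-0.003,-0.0875,0.05,0,0,0.004,1,-0.003,-0.0875,0.1,0,0,0.004,1,-0.003,-0.0875,0.15,0,0,0.004,1,-0.003,-0.0875,0.19,0,0,0.004,1,-0.003,-0.0875,0.22,0,0,0.004,1,-0.003,-0.0875,0.245,0,0,0.004,1,-0.003,-0.0875,0.26,0,0,0.004,1,-0.003,-0.0875,0.264,0,0,0.004,1,-0.003,-0.0875,0.264,0,0,0.004,1,-0.003,-0.0875,0.264,0,0,0.004,1,-0.003,-0.0875,0.264,0,0,0.004,1])

```text
time_s: 2.62
position: [0.509, -0.0255, 0.0732]
tool_rot: [[0.085, 0.996, 0.002], [0.996, -0.085, -0.001], [-0.0, 0.002, -1.0]]
ft_force: [-0.4, -0.3, -0.1]
grip_width: -0.0
```

```bash
python3 - <<'E'
from h import *
import cv2
im=eyes.get_image("side"); cv2.imwrite("pics/s2.png",cv2.resize(im[150:280,230:400],None,fx=4,fy=4,interpolation=cv2.INTER_CUBIC)[:,:,::-1])
go((.508,-.025,.06),-4.9)
E
```

```text
delta [ 0.0007 -0.0014  0.0175] [0.0006 0.0001 0.    ] F [ 0.46 -0.22  0.42] t 2.6667
```

View pics/s2.png

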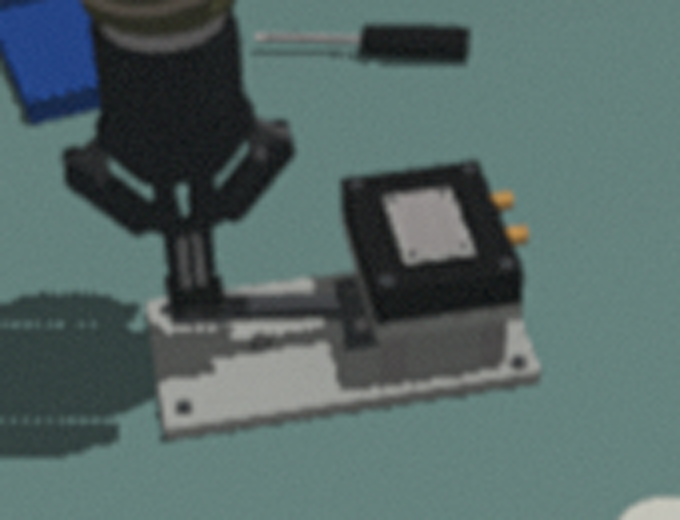

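>>> jog_arm(deltas=[0,-0.001,0.005,0,0,0,1,0,-0.001,0.01,0,0,0,1,0,-0.001,0.014,0,0,0,1,0,-0.001,0.018,0,0,0,1,0,-0.001,0.022,0,0,0,1,0,-0.001,0.025,0,0,0,1,0,-0.001,0.028,0,0,0,1,0,-0.001,0.031,0,0,0,1,0,-0.001,0.034,0,0,0,1,0,-0.001,0.036,0,0,0,1,0,-0.001,0.038,0,0,0,1,0,-0.001,0.04,0,0,0,1])

```text
time_s: 3.67
position: [0.5068, -0.0255, 0.042]
tool_rot: [[0.086, 0.996, -0.002], [0.996, -0.086, 0.0], [0.0, -0.002, -1.0]]
ft_force: [-5.0, 0.6, 7.6]
grip_width: -0.0003
```

>>> jog_arm(deltas=[0,0,0.001,0,0,0,1,0,0,0.002,0,0,0,1,0,0,0.003,0,0,0,1,0,0,0.004,0,0,0,1])

```text
time_s: 4.0
position: [0.5067, -0.0255, 0.0391]
tool_rot: [[0.086, 0.996, -0.003], [0.996, -0.086, 0.0], [0.0, -0.003, -1.0]]
ft_force: [-6.7, 0.8, 7.7]
grip_width: 0.0
```

>>> jog_arm(deltas=[0,0,0.0007,0,0,0,1,0,0,0.0014,0,0,0,1])

```text
time_s: 4.17
position: [0.5066, -0.0255, 0.038]
tool_rot: [[0.086, 0.996, -0.003], [0.996, -0.086, 0.0], [0.0, -0.003, -1.0]]
ft_force: [-5.8, -0.8, 7.6]
grip_width: -0.0002
```

>>> jog_arm(deltas=[0,0,0.0007,0,0,0,1,0,0,0.0014,0,0,0,1])

```text
time_s: 4.33
position: [0.5065, -0.0255, 0.0369]
tool_rot: [[0.086, 0.996, -0.003], [0.996, -0.086, 0.0], [0.0, -0.003, -1.0]]
ft_force: [-6.0, -0.2, 7.6]
grip_width: 0.0001
```

>>> jog_arm(deltas=[0,0,0.0006,0,0,0,1,0,0,0.0012,0,0,0,1])

```text
time_s: 4.5
position: [0.5065, -0.0255, 0.036]
tool_rot: [[0.086, 0.996, -0.003], [0.996, -0.086, 0.0], [0.0, -0.003, -1.0]]
ft_force: [-6.7, 0.5, 7.7]
grip_width: -0.0
```

>>> jog_arm(deltas=[0,0,0.0006,0,0,0,1,0,0,0.0012,0,0,0,1])

```text
time_s: 4.67
position: [0.5065, -0.0255, 0.0351]
tool_rot: [[0.085, 0.996, -0.003], [0.996, -0.085, 0.0], [0.0, -0.003, -1.0]]
ft_force: [-6.5, 0.2, 6.5]
grip_width: -0.0001
```

>>> jog_arm(deltas=[0,0,0.0006,0,0,0,1,0,0,0.0012,0,0,0,1])

```text
time_s: 4.83
position: [0.5065, -0.0255, 0.0342]
tool_rot: [[0.085, 0.996, -0.003], [0.996, -0.085, 0.0], [0.0, -0.003, -1.0]]
ft_force: [-5.9, 0.0, 7.7]
grip_width: 0.0
```

>>> jog_arm(deltas=[0,0,0.0006,0,0,0,1,0,0,0.0012,0,0,0,1])

```text
time_s: 5.0
position: [0.5065, -0.0255, 0.0333]
tool_rot: [[0.086, 0.996, -0.003], [0.996, -0.086, 0.0], [0.0, -0.003, -1.0]]
ft_force: [-5.6, 1.0, 7.3]
grip_width: -0.0003
```

>>> jog_arm(deltas=[0,0,0.0006,0,0,0,1,0,0,0.0012,0,0,0,1])

```text
time_s: 5.17
position: [0.5065, -0.0255, 0.0325]
tool_rot: [[0.086, 0.996, -0.003], [0.996, -0.086, 0.0], [0.0, -0.003, -1.0]]
ft_force: [-6.8, 0.8, 9.8]
grip_width: -0.0001
```

>>> jog_arm(deltas=[0,0,0.0006,0,0,0,1,0,0,0.0012,0,0,0,1])

```text
time_s: 5.33
position: [0.5066, -0.0255, 0.0316]
tool_rot: [[0.085, 0.996, -0.003], [0.996, -0.085, 0.0], [0.0, -0.003, -1.0]]
ft_force: [-4.6, -0.6, 5.5]
grip_width: 0.0001
```

>>> jog_arm(deltas=[0,0,0.0006,0,0,0,1,0,0,0.0012,0,0,0,1])

```text
time_s: 5.5
position: [0.5066, -0.0255, 0.0307]
tool_rot: [[0.086, 0.996, -0.003], [0.996, -0.086, 0.0], [0.0, -0.003, -1.0]]
ft_force: [-6.5, 0.6, 10.3]
grip_width: -0.0
```

>>> jog_arm(deltas=[0,0,0.0006,0,0,0,1,0,0,0.0012,0,0,0,1])

```text
time_s: 5.67
position: [0.5067, -0.0255, 0.0301]
tool_rot: [[0.085, 0.996, -0.002], [0.996, -0.085, 0.0], [0.0, -0.002, -1.0]]
ft_force: [-7.9, 0.1, 14.9]
grip_width: 0.0001
```

>>> jog_arm(deltas=[0,0,0.0002,0,0,0,1,0,0,0.0002,0,0,0,1])

```text
time_s: 5.83
position: [0.5067, -0.0255, 0.0301]
tool_rot: [[0.085, 0.996, -0.002], [0.996, -0.085, 0.0], [0.0, -0.002, -1.0]]
ft_force: [-9.0, -0.7, 14.5]
grip_width: -0.0001
```

>>> jog_arm(deltas=[0,0,0.0003,0,0,0,1,0,0,0.0003,0,0,0,1])

```text
time_s: 6.0
position: [0.5067, -0.0255, 0.0301]
tool_rot: [[0.085, 0.996, -0.002], [0.996, -0.085, 0.0], [-0.0, -0.002, -1.0]]
ft_force: [-8.4, -0.1, 15.8]
grip_width: -0.0001
```

>>> jog_arm(deltas=[0,0,0.0004,0,0,0,1,0,0,0.0004,0,0,0,1])

```text
time_s: 6.17
position: [0.5067, -0.0255, 0.0299]
tool_rot: [[0.085, 0.996, -0.002], [0.996, -0.085, 0.0], [-0.0, -0.002, -1.0]]
ft_force: [-8.7, 0.7, 17.9]
grip_width: 0.0002
```

>>> jog_arm(deltas=[0,0,-0.01,0,0,0,1,0,0,-0.03,0,0,0,1,0,0,-0.07,0,0,0,1,0,0,-0.12,0,0,0,0,0,0.03,-0.17,0,0,0,-1,0,0.06,-0.22,0,0,0,-1,0,0.09,-0.25,0,0,0,-1,0,0.1,-0.25,0,0,0,-1,0,0.1,-0.25,0,0,0,-1,0,0.1,-0.25,0,0,0,-1])

```text
time_s: 7.0
position: [0.5818, -0.032, 0.2151]
tool_rot: [[0.086, 0.996, -0.003], [0.996, -0.086, 0.001], [0.0, -0.003, -1.0]]
ft_force: [-1.0, -0.5, -0.5]
grip_width: 0.0836
```

```bash
python3 - <<'E'
from h import *
import cv2,pickle
o=env.observe(); im=eyes.get_image("wrist"); pickle.dump((o["position"],o["tool_rot"]),open("w2.pkl","wb"))
cv2.imwrite("pics/w2.png",cv2.resize(im[110:250,220:430],None,fx=3.8,fy=3.8,interpolation=cv2.INTER_CUBIC)[:,:,::-1])
im=eyes.get_image("side"); cv2.imwrite("pics/s3.png",cv2.resize(im[170:270,250:390],None,fx=5,fy=5,interpolation=cv2.INTER_CUBIC)[:,:,::-1])
print(o["position"],o["ft_force"],o["time_s"])
E
```

```text
[ 0.58184114 -0.03198395  0.21513544] [-1.0219559  -0.45337822 -0.51588824] 7.0
```

View pics/w2.png

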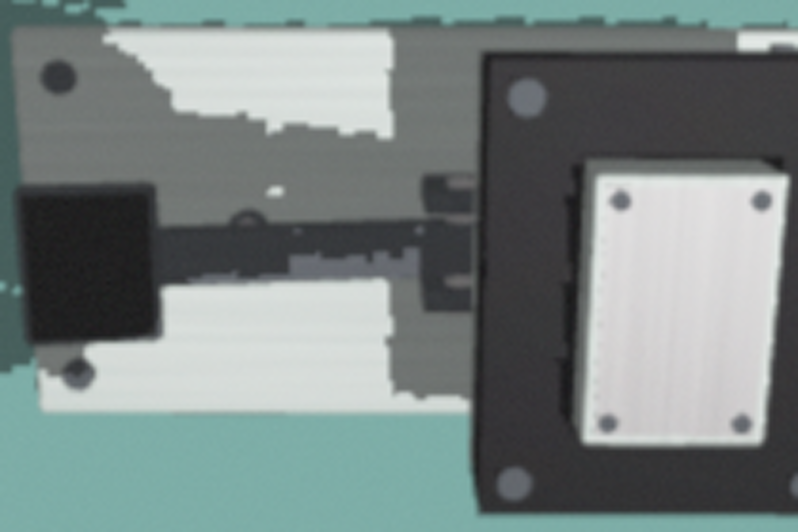

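View pics/s3.png

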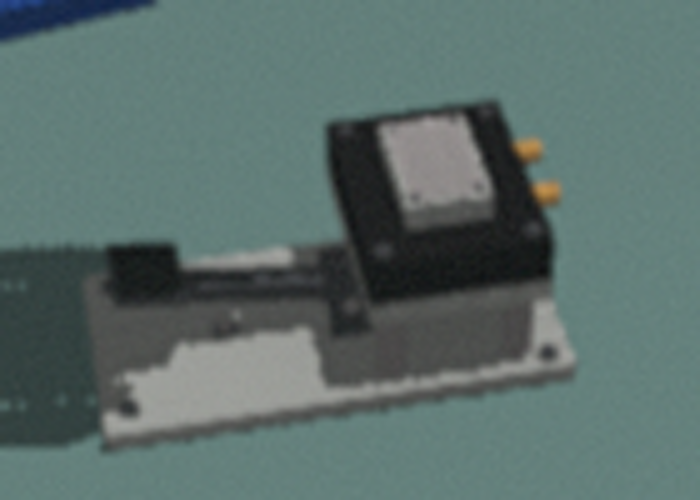

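The module now stands proud, with both its near side and its +y side visible. The lid corners in the wrist crop are about (596,174), (788,174), (764,444) and (580,443).

```bash
python3 - <<'E'
from h import *
import pickle
ps=pickle.load(open("w2.pkl","rb"))
f=lambda P,z:np.array([ray("wrist",(a/3.8+220,b/3.8+110),z,ps) for a,b in P])
for z in (.097,.1,.103):
    Q=f([(596,174),(788,174),(764,444),(580,443)],z)
    d1=Q[1]-Q[0];d2=Q[2]-Q[3];d3=Q[0]-Q[3];d4=Q[1]-Q[2]
    print(z,Q.mean(0).round(4),[np.degrees(np.arctan2(d[1],d[0])).round(1) for d in(d1,d2)],[np.degrees(np.arctan2(-d[0],d[1])).round(1) for d in(d3,d4)],[np.linalg.norm(d).round(4) for d in (d1,d2,d3,d4)])
go((.6455,-.0365,.13),-4.9)
E
```

```text
0.097 [ 0.646  -0.0377  0.097 ] [np.float64(-4.9), np.float64(-5.2)] [np.float64(-5.6), np.float64(-4.8)] [np.float64(0.04), np.float64(0.0407), np.float64(0.0598), np.float64(0.06)]
0.1 [ 0.6453 -0.0369  0.1   ] [np.float64(-4.9), np.float64(-5.2)] [np.float64(-5.6), np.float64(-4.8)] [np.float64(0.0395), np.float64(0.0403), np.float64(0.0591), np.float64(0.0593)]
0.103 [ 0.6446 -0.036   0.103 ] [np.float64(-4.9), np.float64(-5.2)] [np.float64(-5.6), np.float64(-4.8)] [np.float64(0.039), np.float64(0.0398), np.float64(0.0584), np.float64(0.0586)]
delta [0.0011 0.0861 0.1132] [-0.0011 -0.0002 -0.0001] F [-0.5   0.1  -0.11] t 7.1
```

>>> jog_arm(deltas=[0.001,0.04,0.0,-0.001,0,0,-0.22,0.001,0.086,0.03,-0.001,0,0,-0.22,0.001,0.086,0.06,-0.001,0,0,-0.22,0.001,0.086,0.09,-0.001,0,0,-0.22,0.001,0.086,0.113,-0.001,0,0,-0.22,0.001,0.086,0.113,-0.001,0,0,-0.22,0.001,0.086,0.113,-0.001,0,0,-0.22,0.001,0.086,0.113,-0.001,0,0,-0.22])

```text
time_s: 7.77
position: [0.647, -0.037, 0.133]
tool_rot: [[0.086, 0.996, 0.004], [0.996, -0.086, -0.001], [-0.0, 0.004, -1.0]]
ft_force: [-0.1, -0.9, 1.6]
grip_width: 0.0521
```

```bash
python3 - <<'E'
from h import *
import cv2
im=eyes.get_image("wrist"); cv2.imwrite("pics/w3.png",im[:,:,::-1])
go((.6455,-.037,.095),-5)
E
```

```text
delta [-0.0002 -0.0025  0.0511] [0.0017 0.0001 0.0005] F [0.56 0.12 0.48] t 7.8167
```

View pics/w3.png

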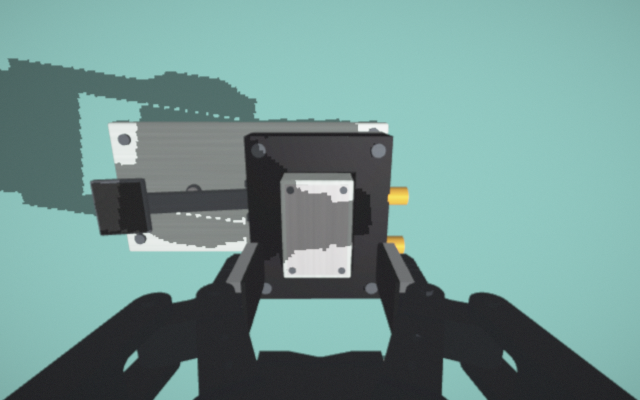

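The fingers at (243,250) and (397,250) straddle the lid, which is centred at (317,228). I'll go down to feel for the nest top.

>>> jog_arm(deltas=[0,-0.0015,0.015,0,0,0,-0.22,0,-0.0015,0.03,0,0,0,-0.22,0,-0.0015,0.04,0,0,0,-0.22,0,-0.0015,0.047,0,0,0,-0.22,0,-0.0015,0.05,0,0,0,-0.22,0,-0.0015,0.05,0,0,0,-0.22,0,-0.0015,0.05,0,0,0,-0.22])

```text
time_s: 8.4
position: [0.6461, -0.0369, 0.0946]
tool_rot: [[0.086, 0.996, 0.004], [0.996, -0.086, -0.0], [-0.0, 0.004, -1.0]]
ft_force: [-0.4, -0.2, 0.2]
grip_width: 0.0519
```

>>> jog_arm(deltas=[0,0,0.0015,0,0,0,-0.22,0,0,0.003,0,0,0,-0.22,0,0,0.0045,0,0,0,-0.22])

```text
time_s: 8.65
position: [0.646, -0.0368, 0.0912]
tool_rot: [[0.086, 0.996, 0.004], [0.996, -0.086, -0.0], [-0.0, 0.004, -1.0]]
ft_force: [-0.1, 0.5, -0.4]
grip_width: 0.0519
```

>>> jog_arm(deltas=[0,0,0.001,0,0,0,-0.22,0,0,0.002,0,0,0,-0.22])

```text
time_s: 8.82
position: [0.6459, -0.0368, 0.0895]
tool_rot: [[0.086, 0.996, 0.003], [0.996, -0.086, -0.0], [0.0, 0.003, -1.0]]
ft_force: [0.3, -0.1, 0.3]
grip_width: 0.0517
```

>>> jog_arm(deltas=[0,0,0.001,0,0,0,-0.22,0,0,0.002,0,0,0,-0.22])

```text
time_s: 8.98
position: [0.6459, -0.0368, 0.088]
tool_rot: [[0.086, 0.996, 0.003], [0.996, -0.086, -0.0], [-0.0, 0.003, -1.0]]
ft_force: [0.5, 0.6, -0.5]
grip_width: 0.0522
```

>>> jog_arm(deltas=[0,0,0.001,0,0,0,-0.22,0,0,0.002,0,0,0,-0.22])

```text
time_s: 9.15
position: [0.6459, -0.0368, 0.0864]
tool_rot: [[0.086, 0.996, 0.003], [0.996, -0.086, -0.0], [0.0, 0.003, -1.0]]
ft_force: [-0.5, -0.3, 0.2]
grip_width: 0.0521
```

>>> jog_arm(deltas=[0,0,0.0007,0,0,0,-0.22,0,0,0.0014,0,0,0,-0.22])

```text
time_s: 9.32
position: [0.6459, -0.0368, 0.0854]
tool_rot: [[0.086, 0.996, 0.003], [0.996, -0.086, -0.0], [-0.0, 0.003, -1.0]]
ft_force: [0.4, -0.6, 0.6]
grip_width: 0.0516
```

>>> jog_arm(deltas=[0,0,0.0007,0,0,0,-0.22,0,0,0.0014,0,0,0,-0.22])

```text
time_s: 9.48
position: [0.6459, -0.0368, 0.0847]
tool_rot: [[0.086, 0.996, 0.003], [0.996, -0.086, -0.0], [-0.0, 0.003, -1.0]]
ft_force: [-1.5, 0.0, 4.8]
grip_width: 0.0525
```

>>> jog_arm(deltas=[0,0,0.0007,0,0,0,-0.22,0,0,0.0014,0,0,0,-0.22])

```text
time_s: 9.65
position: [0.646, -0.0368, 0.0847]
tool_rot: [[0.086, 0.996, 0.004], [0.996, -0.086, -0.001], [-0.0, 0.004, -1.0]]
ft_force: [-4.6, 0.2, 13.2]
grip_width: 0.052
```

>>> jog_arm(deltas=[0,0,0.0007,0,0,0,-0.22,0,0,0.0014,0,0,0,-0.22])

```text
time_s: 9.82
position: [0.646, -0.0369, 0.0846]
tool_rot: [[0.086, 0.996, 0.005], [0.996, -0.086, -0.001], [-0.0, 0.005, -1.0]]
ft_force: [-6.0, 0.8, 20.1]
grip_width: 0.052
```

>>> jog_arm(deltas=[0,0,-0.003,0,0,0,-0.22,0,0,-0.0065,0,0,0,-0.22,0,0,-0.0065,0,0,0,-0.22,0,0,-0.0065,0,0,0,-0.1,0,0,-0.0065,0,0,0,0,0,0,-0.0065,0,0,0,0.2,0,0,-0.0065,0,0,0,0.2,0,0,-0.0065,0,0,0,0.2], grip_force=60)

```text
time_s: 10.48
position: [0.6453, -0.0368, 0.0869]
tool_rot: [[0.086, 0.996, 0.001], [0.996, -0.086, -0.0], [0.0, 0.001, -1.0]]
ft_force: [-4.5, 0.2, 1.8]
grip_width: 0.0384
```

>>> jog_arm(deltas=[0,0,0,0,0,0,1,0,0,0,0,0,0,1,0,0,0,0,0,0,1])

```text
time_s: 10.73
position: [0.6453, -0.0368, 0.087]
tool_rot: [[0.086, 0.996, 0.002], [0.996, -0.086, -0.0], [0.0, 0.002, -1.0]]
ft_force: [-5.7, 0.8, 1.9]
grip_width: 0.0382
```

```bash
python3 - <<'E'
from h import *
import cv2
im=eyes.get_image("wrist"); cv2.imwrite("pics/w4.png",im[:,:,::-1])
print(env.observe()["position"],env.observe()["ft_force"])
E
```

```text
[ 0.64531292 -0.03673476  0.0869493 ] [-5.68179266  0.24681712  2.72320164]
```

View pics/w4.png

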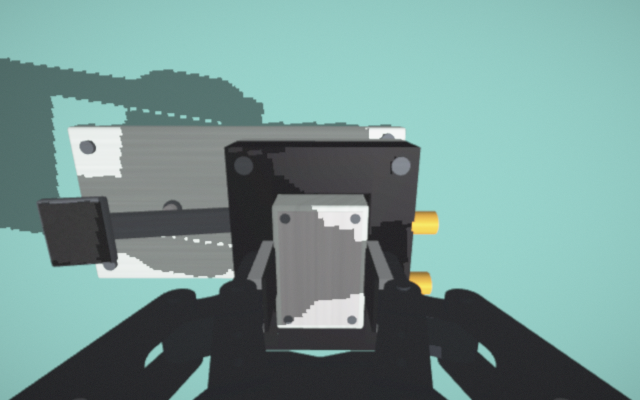

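The pads hold the module's two long sides, with the lid centred at (320,262). I'll lift it straight up.

>>> jog_arm(deltas=[0,0,-0.003,0,0,0,1,0,0,-0.006,0,0,0,1,0,0,-0.009,0,0,0,1,0,0,-0.012,0,0,0,1,0,0,-0.016,0,0,0,1,0,0,-0.02,0,0,0,1,0,0,-0.024,0,0,0,1,0,0,-0.03,0,0,0,1,0,0,-0.04,0,0,0,1,0,0,-0.05,0,0,0,1,0,0,-0.05,0,0,0,1])

```text
time_s: 11.7
position: [0.6466, -0.037, 0.127]
tool_rot: [[0.086, 0.996, 0.007], [0.996, -0.086, -0.001], [-0.001, 0.007, -1.0]]
ft_force: [-0.3, -0.6, -0.3]
grip_width: 0.0384
```

```bash
python3 - <<'E'
from h import *
import cv2
im=eyes.get_image("wrist"); cv2.imwrite("pics/w5.png",im[:,:,::-1])
im=eyes.get_image("side"); cv2.imwrite("pics/s5.png",cv2.resize(im[150:270,250:390],None,fx=5,fy=5,interpolation=cv2.INTER_CUBIC)[:,:,::-1])
E
```

```text
(no output)
```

View pics/w5.png

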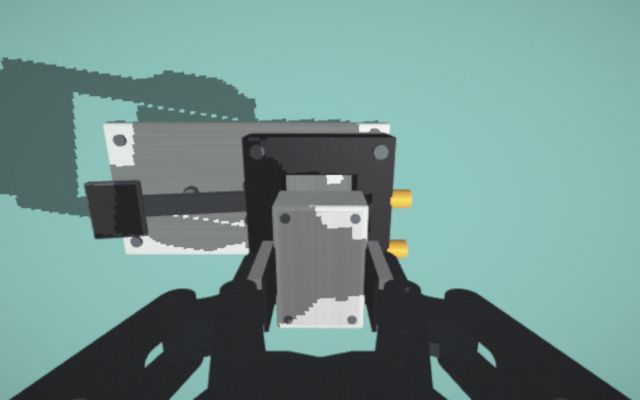

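View pics/s5.png

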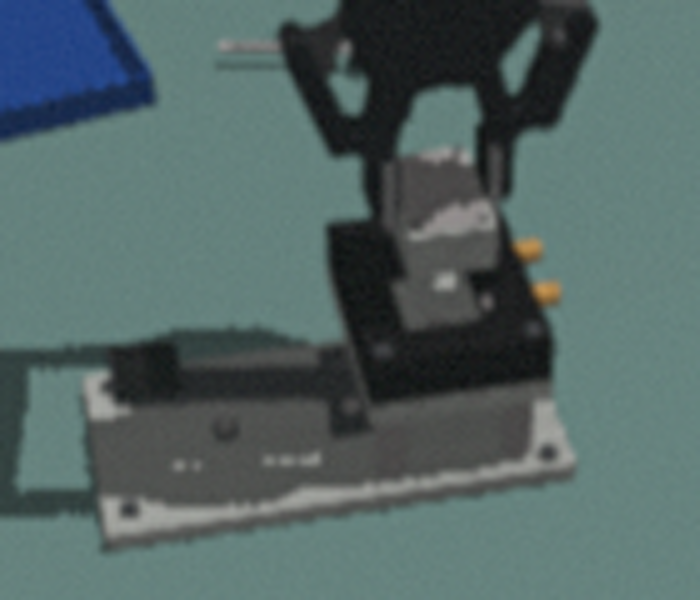

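```bash
python3 -c "
from h import *
go((.498,.332,.19),6)"
```

```text
delta [ 0.473  -0.2383 -0.0875] [ 0.0013  0.0002 -0.0606] F [-0.13 -0.27 -1.91] t 11.8
```

>>> jog_arm(deltas=[0,0,-0.03,0,0,0,1,0.01,-0.005,-0.06,0,0,-0.005,1,0.035,-0.018,-0.08,0,0,-0.01,1,0.07,-0.035,-0.0875,0,0,-0.015,1,0.11,-0.055,-0.0875,0,0,-0.02,1,0.15,-0.076,-0.0875,0,0,-0.025,1,0.19,-0.096,-0.0875,0,0,-0.03,1,0.23,-0.116,-0.0875,0,0,-0.035,1,0.27,-0.136,-0.0875,0,0,-0.04,1,0.305,-0.154,-0.0875,0,0,-0.045,1,0.335,-0.169,-0.0875,0,0,-0.05,1,0.355,-0.179,-0.0875,0,0,-0.06,1])

```text
time_s: 12.8
position: [0.5332, 0.2422, 0.1896]
tool_rot: [[-0.105, 0.994, 0.002], [0.994, 0.105, -0.0], [-0.0, 0.002, -1.0]]
ft_force: [-0.4, 0.4, -1.3]
grip_width: 0.0383
```

```bash
python3 -c "
from h import *
go((.498,.332,.12),6)"
```

```text
delta [ 0.1241 -0.0343  0.0927] [0.0007 0.0001 0.0001] F [-0.42  0.43 -1.3 ] t 12.8
```

>>> jog_arm(deltas=[0.03,-0.008,0.01,0,0,0,1,0.06,-0.017,0.02,0,0,0,1,0.09,-0.026,0.035,0,0,0,1,0.11,-0.032,0.055,0,0,0,1,0.12,-0.034,0.075,0,0,0,1,0.122,-0.034,0.09,0,0,0,1,0.122,-0.034,0.093,0,0,0,1,0.122,-0.034,0.093,0,0,0,1,0.122,-0.034,0.093,0,0,0,1])

```text
time_s: 13.55
position: [0.5004, 0.3282, 0.1205]
tool_rot: [[-0.102, 0.995, 0.004], [0.995, 0.102, -0.0], [-0.001, 0.004, -1.0]]
ft_force: [0.2, -0.4, -1.2]
grip_width: 0.0382
```

```bash
python3 - <<'E'
from h import *
import cv2
im=eyes.get_image("wrist"); cv2.imwrite("pics/w6.png",im[:,:,::-1])
o=env.observe();im=eyes.get_image("side"); cv2.imwrite("pics/s6.png",cv2.resize(im[80:200,190:330],None,fx=5,fy=5,interpolation=cv2.INTER_CUBIC)[:,:,::-1])
go((.498,.332,.035),6)
ps=(o["position"],o["tool_rot"])
a=np.radians(6)
for x,y in((65,80),(65,-80),(-65,-80),(-65,80)): print(proj((.4966+x/1e3*np.cos(a)-y/1e3*np.sin(a),.3328+x/1e3*np.sin(a)+y/1e3*np.cos(a),.022),ps).round())
E
```

```text
delta [ 0.0055 -0.0035  0.1145] [ 0.0014  0.0001 -0.0008] F [-0.35  0.29 -1.03] t 13.65
[408.  80.]
[394. 286.]
[237. 286.]
[220.  80.]
```

View pics/w6.png

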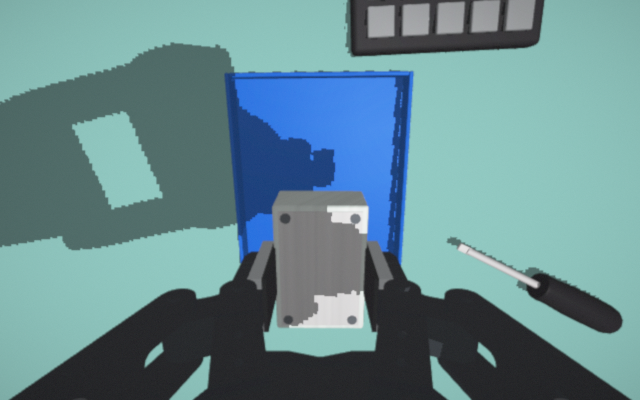

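View pics/s6.png

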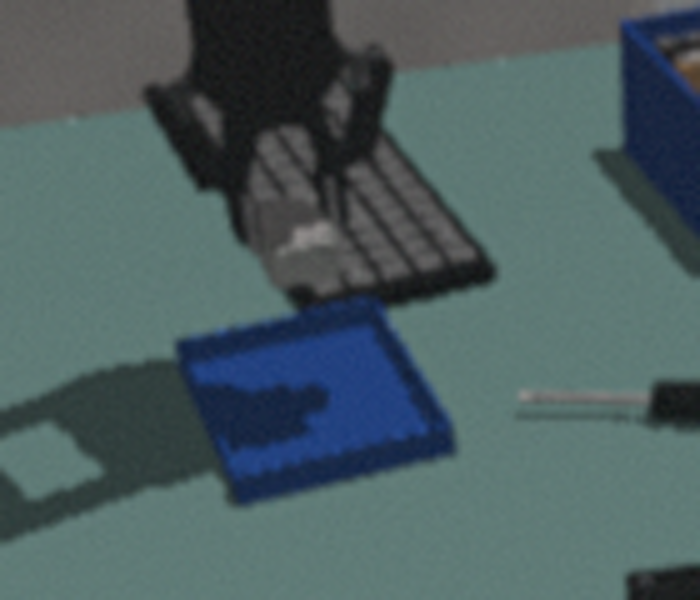

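The tray's far corners are at (226,74) and (412,72), a few mm from the prediction, so I'm shifting the target by about +8 mm in y and then lowering.

>>> jog_arm(deltas=[0.005,0,0.01,0,0,0,1,0.01,0,0.03,0.001,0,0,1,0.01,0,0.055,0.001,0,0,1,0.01,0,0.08,0.001,0,0,1,0.01,0,0.1,0.001,0,0,1,0.01,0,0.11,0.001,0,0,1,0.01,0,0.115,0.001,0,0,1,0.01,0,0.115,0.001,0,0,1,0.01,0,0.115,0.001,0,0,1])

```text
time_s: 14.4
position: [0.5, 0.336, 0.0344]
tool_rot: [[-0.102, 0.995, 0.001], [0.995, 0.102, -0.0], [-0.0, 0.001, -1.0]]
ft_force: [-1.2, -1.2, -1.1]
grip_width: 0.0386
```

```bash
python3 - <<'E'
from h import *
import cv2
go((.501,.336,.02),6)
im=eyes.get_image("side"); cv2.imwrite("pics/s7.png",cv2.resize(im[100:200,190:310],None,fx=6,fy=6,interpolation=cv2.INTER_CUBIC)[:,:,::-1])
E
```

```text
delta [-0.0002  0.0013  0.0192] [ 0.0004  0.0001 -0.0007] F [-1.21 -1.15 -1.11] t 14.4
```

View pics/s7.png

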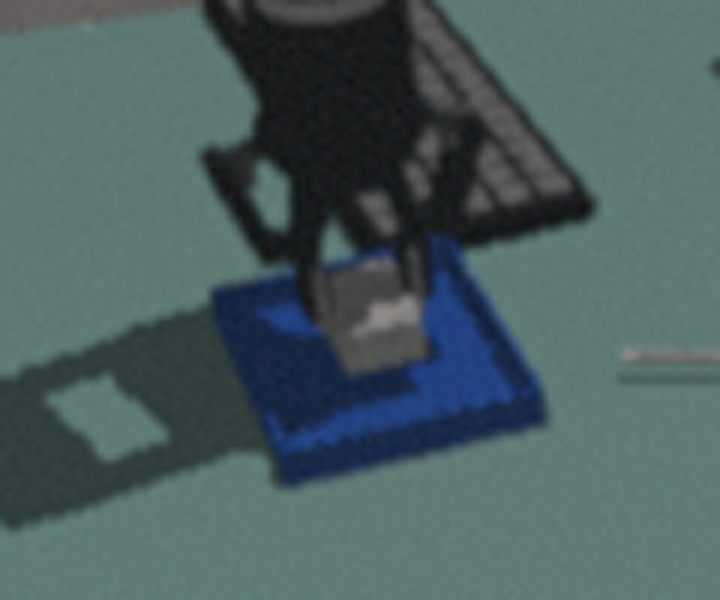

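>>> jog_arm(deltas=[0,0,0.004,0,0,0,1,0,0,0.008,0,0,0,1,0,0,0.012,0,0,0,1,0,0,0.015,0,0,0,1,0,0,0.017,0,0,0,1,0,0,0.018,0,0,0,1,0,0,0.018,0,0,0,1])

```text
time_s: 15.03
position: [0.4995, 0.3358, 0.02]
tool_rot: [[-0.102, 0.995, -0.0], [0.995, 0.102, -0.001], [-0.001, -0.0, -1.0]]
ft_force: [-0.1, -0.5, -1.3]
grip_width: 0.0386
```

>>> jog_arm(deltas=[0,0,0.001,0,0,0,1,0,0,0.002,0,0,0,1])

```text
time_s: 15.2
position: [0.4997, 0.3358, 0.0188]
tool_rot: [[-0.103, 0.995, 0.0], [0.995, 0.103, -0.001], [-0.001, 0.0, -1.0]]
ft_force: [-0.0, -0.0, -1.4]
grip_width: 0.0379
```

>>> jog_arm(deltas=[0,0,0.001,0,0,0,1,0,0,0.002,0,0,0,1])

```text
time_s: 15.37
position: [0.4996, 0.3358, 0.0172]
tool_rot: [[-0.103, 0.995, 0.0], [0.995, 0.103, -0.001], [-0.001, 0.0, -1.0]]
ft_force: [-0.4, -0.5, -2.0]
grip_width: 0.0381
```

>>> jog_arm(deltas=[0,0,0.0006,0,0,0,1,0,0,0.0012,0,0,0,1])

```text
time_s: 15.53
position: [0.4996, 0.3358, 0.0163]
tool_rot: [[-0.102, 0.995, 0.0], [0.995, 0.102, -0.001], [-0.001, -0.0, -1.0]]
ft_force: [0.1, 0.3, -1.1]
grip_width: 0.0383
```

>>> jog_arm(deltas=[0,0,0.0006,0,0,0,1,0,0,0.0012,0,0,0,1])

```text
time_s: 15.7
position: [0.4996, 0.3358, 0.0154]
tool_rot: [[-0.103, 0.995, -0.0], [0.995, 0.103, -0.001], [-0.001, -0.0, -1.0]]
ft_force: [0.2, 0.2, -0.4]
grip_width: 0.0379
```

>>> jog_arm(deltas=[0,0,0.0006,0,0,0,1,0,0,0.0012,0,0,0,1])

```text
time_s: 15.87
position: [0.4996, 0.3358, 0.0145]
tool_rot: [[-0.103, 0.995, 0.0], [0.995, 0.103, -0.001], [-0.001, -0.0, -1.0]]
ft_force: [0.0, -0.4, -1.2]
grip_width: 0.0382
```

>>> jog_arm(deltas=[0,0,0.0006,0,0,0,1,0,0,0.0012,0,0,0,1])

```text
time_s: 16.03
position: [0.4996, 0.3359, 0.0139]
tool_rot: [[-0.102, 0.995, 0.0], [0.995, 0.102, -0.0], [-0.0, 0.0, -1.0]]
ft_force: [-2.9, -0.1, 5.4]
grip_width: 0.0381
```

>>> jog_arm(deltas=[0,0,0.0006,0,0,0,1,0,0,0.0012,0,0,0,1])

```text
time_s: 16.2
position: [0.4996, 0.3359, 0.0138]
tool_rot: [[-0.103, 0.995, 0.001], [0.995, 0.103, -0.0], [-0.0, 0.001, -1.0]]
ft_force: [-5.1, 0.0, 14.2]
grip_width: 0.0383
```

It's on the tray floor. I'll ease the load off, then release.

>>> jog_arm(deltas=[0,0,-0.0012,0,0,0,1,0,0,-0.0012,0,0,0,1,0,0,-0.0012,0,0,0,0.08,0,0,-0.0012,0,0,0,0.0,0,0,-0.0012,0,0,0,-0.15,0,0,-0.0012,0,0,0,-0.35,0,0,-0.0012,0,0,0,-0.35,0,0,-0.0012,0,0,0,-0.35,0,0,-0.0012,0,0,0,-0.35])

```text
time_s: 16.95
position: [0.4996, 0.3358, 0.0136]
tool_rot: [[-0.102, 0.995, -0.0], [0.995, 0.102, -0.001], [-0.001, -0.0, -1.0]]
ft_force: [0.0, -0.3, 0.6]
grip_width: 0.0576
```

```bash
python3 - <<'E'
from h import *
import cv2
im=eyes.get_image("wrist"); cv2.imwrite("pics/w8.png",im[:,:,::-1])
E
```

```text
(no output)
```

View pics/w8.png

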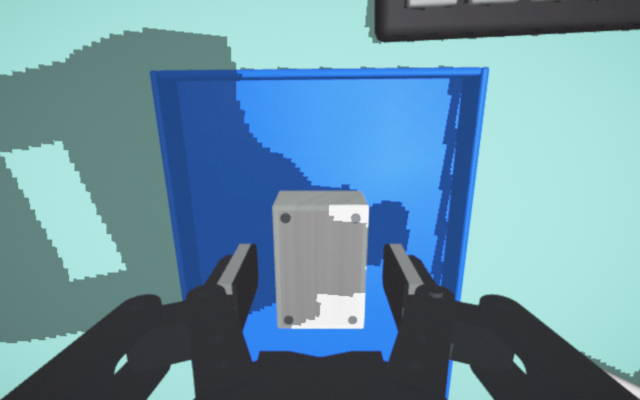

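The module sits flat with its lid up, and both fingers are clear of it. I'll retreat straight up.

>>> jog_arm(deltas=[0,0,-0.008,0,0,0,-0.35,0,0,-0.02,0,0,0,-0.35,0,0,-0.04,0,0,0,-0.35,0,0,-0.08,0,0,0,-0.35,0,0,-0.12,0,0,0,-0.35,0,0,-0.16,0,0,0,-0.35,0,0,-0.2,0,0,0,-0.35,-0.05,0,-0.24,0,0,0,-0.35,-0.1,0,-0.26,0,0,0,-0.35,-0.13,0,-0.26,0,0,0,-0.35,-0.13,0,-0.26,0,0,0,-0.35,-0.13,0,-0.26,0,0,0,-0.35])

```text
time_s: 18.0
position: [0.5098, 0.2379, 0.21]
tool_rot: [[-0.1, 0.995, 0.002], [0.995, 0.1, -0.0], [-0.0, 0.002, -1.0]]
ft_force: [0.3, 0.3, -0.0]
grip_width: 0.0577
```

```bash
python3 - <<'E'
from h import *
import cv2
for n in ("wrist","top","side"):
    im=eyes.get_image(n); cv2.imwrite(f"pics/{n}9.png",im[:,:,::-1])
E
```

```text
(no output)
```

View pics/wrist9.png

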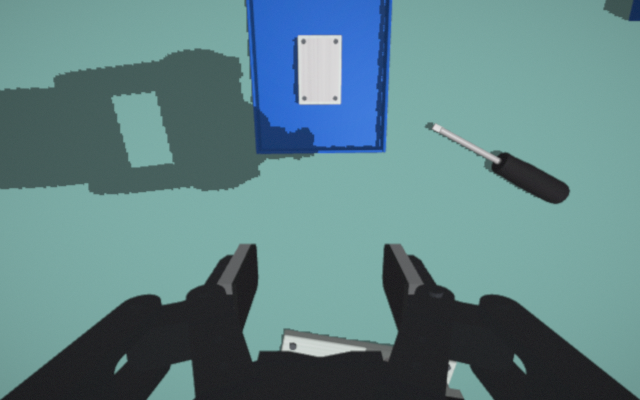

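View pics/side9.png

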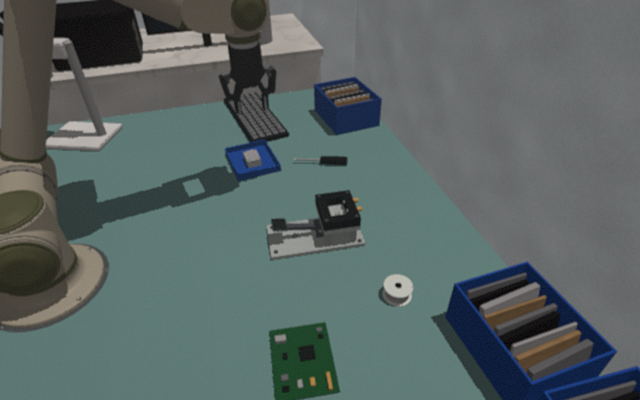

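View pics/top9.png

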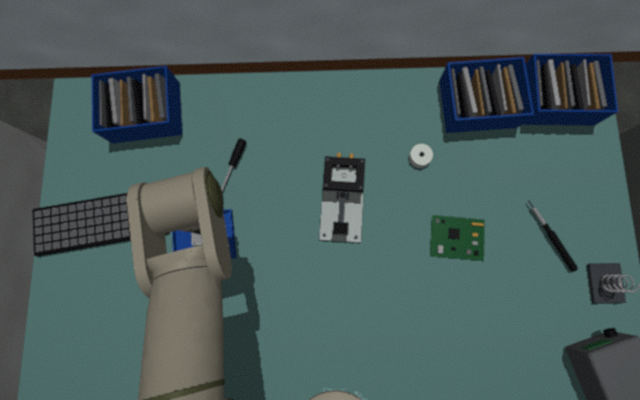

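The module lies flat in the tray at (319,70) in the wrist view. The nest is empty, and the board, spool and screwdriver haven't moved.

```bash
python3 -c "
from rig import close_job
print(close_job())"
```

```text
the job is handed in; nothing more can be done
None
```

The module is in the blue tray, flat and lid up, and the job is handed in. It took about 18 s of the 72 s allowed.

- **Ejecting:** I pressed the paddle down about 29 mm, until it stopped moving while the force kept rising. The highest vertical reading was 17.9 N, with about 9 N sideways, so it stayed under the 25 N limit. The module then stood roughly 11 mm proud of the nest.
- **Moving:** I felt for the nest top with the fingertips (about 20 N), gripped the module at 60 N, lifted it straight out and carried it to the tray. I lowered it until it touched the floor (about 14 N), eased off and opened the fingers.
- **Last checks:** The final pictures show the module resting in the tray, the pocket empty, and the board, spool and screwdriver unmoved. The gripper is clear and the wrist force reads about zero.
- **Disagreements:** The gripper read 38.3 mm on the 40 mm module. The wrist view put the tray about 4–5 mm from where the top view did, so I corrected for that before setting down.

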